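# Hold a row of heel blocks tight in the drilling jig

## Task

Stand the two loose tan heel blocks in the drilling jig beside the two already there, at the open end of the row, on the base with their flat breasts against the fence. Then push the free end of the row towards the sprung stop until all four touch and the blue pad is about half way in (roughly 10 N at the pad), never all the way in, and finish while you are still holding that steady push, so that I can close the clamps for drilling. Leave the taller dark heels and everything else on the bench alone.

Things in the scene. Friction and masses are not known exactly. Their poses are not given: they have to be found in the camera images.
- jig: drilling jig fixed to the bench: plywood base 12 mm thick (heels in it stand 12 mm above the bench). Origin at bench height under the fence's front face, midway along the base; x points through the fence away from the worker's side, y along the fence towards the sprung stop. Base reaches from x -85 to +100 mm, y -200 to +200 mm.
- fence_top (a point): middle of the top front edge of the aluminium fence, at x 0, y -22, z 36 mm of the jig. The fence is 12 mm thick, stands 24 mm above the base and runs from y -195 to +150 mm of the jig. Two open toggle clamps stand 50 mm or more behind its face, about 170 mm high.
- end_pad: sprung pad, blue face 50 wide x 30 mm high, on two rods before the aluminium stop block. Origin: bottom middle of the face; free it is at x -30, y +143, z +12 mm of the jig. It goes in up to 14 mm along jig +y, 1.4 N per mm from zero, so half way (7 mm) is about 10 N. Friction under the heels adds about 2 N to a push at the row's other end.
- heel_a: tan D-shaped heel block, 50 wide (y) x 60 long (x) x 32 mm tall, 75 g. Origin: centre of underside. +x end: flat breast, 30 mm from the origin; -x end: round back. Sides flat and parallel for 35 mm from the breast; pushed well off the middle of its side it swings round. It already stands in the jig, upright, breast to the fence, next to the pad (a gap of some mm).
- heel_b: tan D-shaped heel block, 50 wide (y) x 60 long (x) x 32 mm tall, 75 g. Origin: centre of underside. +x end: flat breast, 30 mm from the origin; -x end: round back. Sides flat and parallel for 35 mm from the breast; pushed well off the middle of its side it swings round. It already stands in the jig beside heel_a, a gap of some mm from it, on the side away from the pad; the jig beyond it (towards jig -y) is free.
- heel_c: tan D-shaped heel block, 50 wide (y) x 60 long (x) x 32 mm tall, 75 g. Origin: centre of underside. +x end: flat breast, 30 mm from the origin; -x end: round back. Sides flat and parallel for 35 mm from the breast; pushed well off the middle of its side it swings round. It lies loose on the open bench to the right of the jig, right way up, turned up to 0.6 rad.
- heel_d: tan D-shaped heel block, 50 wide (y) x 60 long (x) x 32 mm tall, 75 g. Origin: centre of underside. +x end: flat breast, 30 mm from the origin; -x end: round back. Sides flat and parallel for 35 mm from the breast; pushed well off the middle of its side it swings round. Like heel_c, also loose on the bench; heel_c and heel_d are interchangeable.
- heel_a_breast (a point): middle of the flat breast of heel_a, 30 mm ahead (+x) of its origin and 16 mm up
- heel_b_breast (a point): middle of the flat breast of heel_b, 30 mm ahead (+x) of its origin and 16 mm up
- heel_c_breast (a point): middle of the flat breast of heel_c, 30 mm ahead (+x) of its origin and 16 mm up
- heel_d_breast (a point): middle of the flat breast of heel_d, 30 mm ahead (+x) of its origin and 16 mm up
- dark_heel_1: dark brown heel block from another order, same outline as the tan ones but 44 mm tall; leave alone. Bystander.
- dark_heel_2: like dark_heel_1. Bystander.
- hammer: cobbler's hammer lying on the bench near the robot. Bystander.
- brush: glue brush lying on the bench near the robot. Bystander.
- glue_jar: closed amber jar, 72 mm across, 85 mm tall. Bystander.
- tack_tin: small steel bowl, 76 mm across, 42 mm tall. Bystander.
- loose_sole: one loose wooden sole blank, about 245 x 84 x 14 mm, lying beyond the left end of the jig. Bystander.
- awl: awl with a wooden handle lying at the right. Bystander.
Mind the look-alikes: they are no part of the job. What is shaped like the heel_a but red is not meant.

How it is judged:
By the outcome, as a careful person would: the job done as asked, in the order asked, and still so for the second after the job is handed in, while the arm keeps its last pose, push and grip.
It also fails if it takes over 72 s, if anything falls off the work surface, if the arm or the gripper's body presses on something with over 40 N, if the wrist force passes 120 N, or if a joint passes its speed limit or range.

## Robot

A 7-joint arm with a two-finger parallel gripper is mounted at the origin on the work surface. World frame = base frame: x ahead of the robot, y to its left, z up, the work surface at z = 0. Lengths are in m, angles in rad, forces in N, time in s.
With the tool pointing down it reaches from about 0.4 to 0.875 m from the base axis. Payload 6.5 kg.
Tool frame: the origin (TCP) lies on the centre line of the jaws, within the pads' length; the fingertips stand bot.tip_reach ahead of it and the grasp point (between the pads) lies 2 mm behind it (bot.tip_reach is the distance from the TCP to the fingertips, in m); z points along the fingers, y is the direction in which the jaws open and shut (so a half turn about z gives the same grasp; the last joint's range is limited). The gripper opens to 85 mm and grips with 20 to 120 N. Pads are 22 mm wide; open, the fingers measure 114 mm over their backs; the gripper's body (76 mm by 85 mm) begins 54 mm behind the grasp point. The pads swing forward as they close: fully open they stand 13 mm farther back than shut.
Start: joints at [1.244, 0.536, -0.004, 1.538, 0.003, 1.067, -0.071], TCP at [0.168, -0.628, 0.248] pointing down, gripper open.
Joint ranges: [-2.7, 2.7], [-0.37, 2.16], [-1.27, 1.26], [0.24, 2.4], [-1.31, 4.45], [0.19, 1.91], [-2.76, 2.76]. Speed limits (rad/s): [2.39, 2.39, 3.14, 3.14, 3.14, 3.14, 3.14].

## Interface

Orientations are given as a rotation vector (axis times angle).
In Python, from workcell import bot, command_gripper, optics, workorder gives the robot as it stands. Calls block until the motion is done:
- bot.move_to(position, orientation): joint-space move of the TCP to a pose.
- bot.move_linear(position, attitude=None, feed=0.15, f_stop=None): straight line of the TCP; attitude=None keeps the orientation; feed is the mean speed in m/s. With f_stop (N) it stops when the force on the tool has changed by that much, and returns True; else False.
- bot.move_j(angles): joint-space move.
- command_gripper(opening, squeeze=None): opening from 0.0 (shut) to 1.0 (fully open); squeeze is the grip in N (None keeps the last); returns when the fingers have stopped.
- bot.sleep(seconds).
- bot.solve_ik(position, orientation): joint angles nearest the present ones, or None.
- optics.grab_frame(name): name is "scene" or "top" or "wrist"; returns the picture (400x640x3 uint8, red, green, blue); there is no depth.
- optics.camera_params(name): a dict with "K" (3x3 intrinsics, pixels), "k1" (the pictures are not rectified: a ray, as slopes to the right and down, at radius r is drawn at 1 + k1 r^2 times it, then the intrinsics apply), "R" (3x3) and "t" (3): a world point X has camera coordinates R X + t. Camera axes: x right, y down, z forward; pixel columns grow to the right and rows downward; lengths in m; the calibration is good to about 2 mm. A picture is of the moment at which its call begins: read the wrist's pose just before it. camera_params takes no time and is no camera call; for the wrist camera it gives the pose at the moment of the call.
A pose or a line that the arm cannot do raises bot.MotionError and nothing moves.
- workorder.job_done(): hands the job in, once; it reports no verdict.
Readings, each from a call of its own:
- bot.current_clock(): time.
- bot.current_q(): joint angles.
- bot.current_joint_velocities(): joint speeds.
- bot.current_tau(): joint torques, N m.
- bot.current_ee_pos(): TCP position.
- bot.current_orientation(): TCP orientation.
- bot.current_force(): force on the tool from outside, world axes, zero at the start.
- bot.current_ft_torque(): the same for the moment, N m.
- bot.current_finger_gap(): opening from 0.0 (shut) to 1.0 (fully open).
Only numpy, scipy, OpenCV 4.12 (cv2) and the standard library are available. Lean on these libraries where they do the work, as an engineer would, in place of code of your own. Each camera call takes 0.05 s, during which the arm holds its last target.

## Working session

There is one attempt and no reset: what is moved stays moved. The work goes in short steps, each a Python script; the robot and the scene stay as the last script left them, time stands still between calls to the robot, and variables do not carry over. Pictures are saved under pics/ and viewed, and the job is handed in when it is done.

```bash
ls; mkdir -p pics
python3 - <<'E'
from workcell import bot, command_gripper, optics, workorder
import cv2, numpy as np
np.set_printoptions(precision=4,suppress=True)
print(bot.tip_reach,bot.current_clock(),bot.current_ee_pos(),bot.current_orientation(),bot.current_finger_gap())
for n in ["scene","top","wrist"]:
    p=optics.camera_params(n); print(n,p)
    cv2.imwrite(f"pics/{n}0.png",optics.grab_frame(n)[...,::-1])
E
```

```text
pics
0.017 0.0 [ 0.1674 -0.6275  0.2474] [-3.1132 -0.4083  0.0006] 0.9970550828881289
scene {'K': array([[430.7105,   0.    , 313.6003],
       [  0.    , 430.7105, 203.826 ],
       [  0.    ,   0.    ,   1.    ]]), 'k1': -0.042362906577737725, 'R': array([[-0.1337,  0.991 ,  0.0025],
       [ 0.8501,  0.116 , -0.5137],
       [-0.5093, -0.0666, -0.858 ]]), 't': array([ 0.1055, -0.4116,  1.5919])}
top {'K': array([[366.401 ,   0.    , 316.4925],
       [  0.    , 366.401 , 200.3575],
       [  0.    ,   0.    ,   1.    ]]), 'k1': -0.03339379779551998, 'R': array([[ 0.0824, -0.9966, -0.0013],
       [-0.9694, -0.0798, -0.2323],
       [ 0.2314,  0.0204, -0.9726]]), 't': array([-0.0435,  0.5248,  1.124 ])}
wrist {'K': array([[287.7442,   0.    , 311.9669],
       [  0.    , 287.7442, 198.0542],
       [  0.    ,   0.    ,   1.    ]]), 'k1': -0.02673740260907308, 'R': array([[ 0.2586, -0.966 , -0.0018],
       [-0.9193, -0.2467,  0.3065],
       [-0.2966, -0.0776, -0.9519]]), 't': array([-0.6475, -0.0415,  0.3799])}
```

View pics/scene0.png

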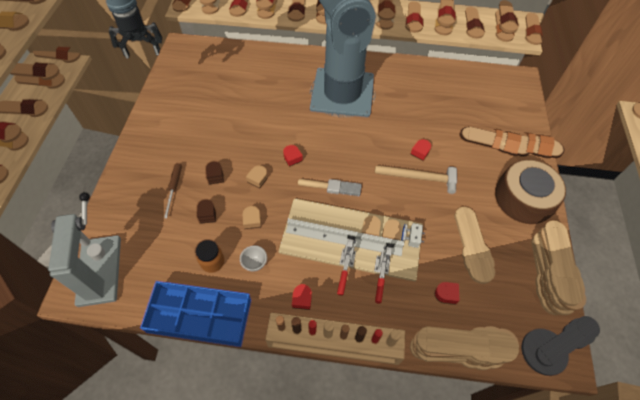

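View pics/top0.png

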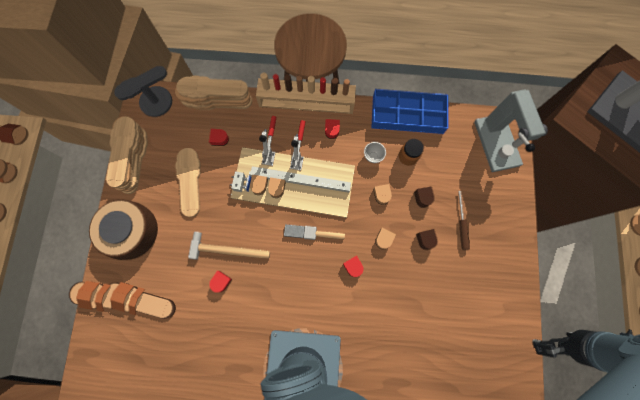

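View pics/wrist0.png

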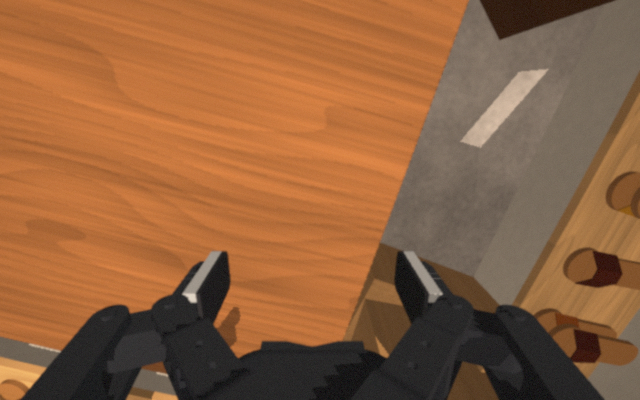

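Scene and top views show the loose tan heels at top (385,240) and (383,195). The jig is at top (230–355, 150–217), with the pad at about (249,183). I'll write the helpers and get coarse positions.

```bash
cat > h.py <<'E'
from workcell import bot, command_gripper, optics, workorder
import cv2, numpy as np
from scipy.spatial.transform import Rotation as Rn
np.set_printoptions(precision=4,suppress=True)
def undist(p,uv):
    uv=np.atleast_2d(np.float64(uv))
    return cv2.undistortPoints(uv[:,None],p['K'],np.array([p['k1'],0,0,0,0.]))[:,0]
def cast(p,uv,z):
    s=undist(p,uv); R,t=p['R'],p['t']; C=-R.T@t
    d=np.c_[s,np.ones(len(s))]@R
    return C+d*((z-C[2])/d[:,2])[:,None]
def proj(p,X):
    X=np.atleast_2d(np.float64(X))
    return cv2.projectPoints(X,cv2.Rodrigues(p['R'])[0],p['t'],p['K'],np.array([p['k1'],0,0,0,0.]))[0][:,0]
def down(yaw): # tool down; jaw (tool y) axis direction: returns rotvec with tool x at yaw
    c,s=np.cos(yaw),np.sin(yaw)
    return Rn.from_matrix(np.array([[c,s,0],[s,-c,0],[0,0,-1.]])).as_rotvec()
E
python3 - <<'E'
from h import *
p=optics.camera_params("top")
print(cast(p,[[385,240],[383,195],[427,239],[424,196]],.032))
print(cast(p,[[243,150],[355,163],[349,217],[229,203],[249,183]],.012))
im=cv2.imread("pics/top0.png"); c=im[135:260,220:440]
cv2.imwrite("pics/topc.png",cv2.resize(c,None,fx=3.6,fy=3.6,interpolation=cv2.INTER_CUBIC))
R=Rn.from_rotvec(bot.current_orientation()).as_matrix();print(R)
q=optics.camera_params("wrist");print("cam",-q['R'].T@q['t'])
E
```

```text
[[ 0.4203 -0.2317  0.032 ]
 [ 0.5702 -0.2191  0.032 ]
 [ 0.4345 -0.368   0.032 ]
 [ 0.578  -0.356   0.032 ]]
[[ 0.6979  0.272   0.012 ]
 [ 0.6819 -0.1211  0.012 ]
 [ 0.4904 -0.1121  0.012 ]
 [ 0.5051  0.2946  0.012 ]
 [ 0.5803  0.2358  0.012 ]]
[[ 0.9662  0.2579 -0.0005]
 [ 0.2579 -0.9662  0.0013]
 [-0.0001 -0.0014 -1.    ]]
cam [ 0.242  -0.6063  0.3733]
```

View pics/topc.png

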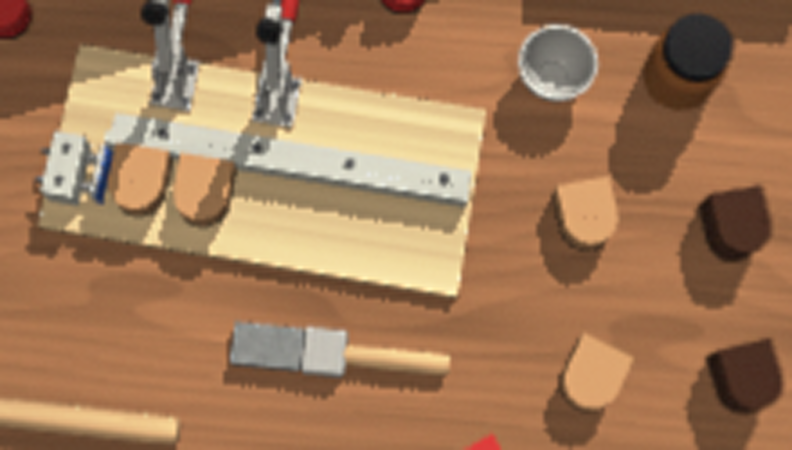

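The top view gives a clear layout: jig yaw about -0.04, loose heels near (0.42,-0.23) and (0.57,-0.22). Next come closer wrist views.

Run:
```python
from h import *
for i,(x,y,z) in enumerate([(0.45,-0.2,.22),(0.5,0.08,.24)]):
    bot.move_to([x,y,z],down(0.0))
    bot.sleep(.3)
    p=optics.camera_params("wrist"); im=optics.grab_frame("wrist")
    np.savez(f"w{i}.npz",im=im,**p)
    cv2.imwrite(f"pics/w{i}.png",im[...,::-1])
    print(bot.current_clock(),bot.current_ee_pos(),bot.current_q(),bot.current_force())
```

```text
2.3583 [ 0.4499 -0.2003  0.22  ] [ 0.5033  0.3166 -0.2104  1.9644  0.0853  0.8689 -1.3235] [0.2683 0.5532 0.3167]
3.8083 [0.5001 0.0793 0.24  ] [ 0.0377  0.3253 -0.3435  1.906   0.1346  0.9325 -1.9416] [ 0.1395 -0.2181  0.5613]
```

View pics/w0.png

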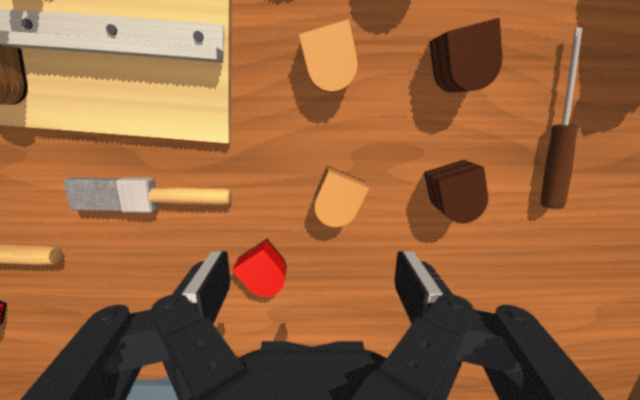

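View pics/w1.png

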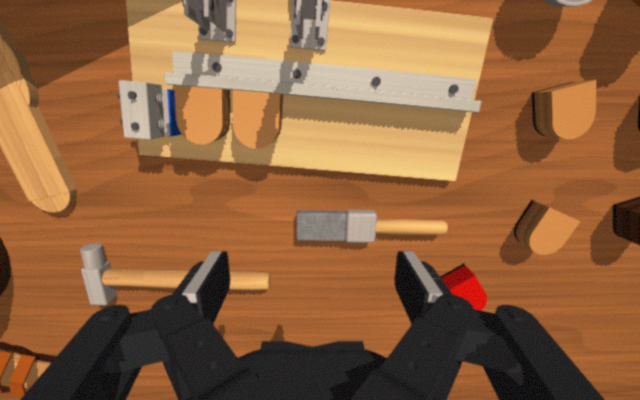

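Run:
```python
from h import *
a=np.load("w0.npz")['im'][...,::-1]; b=np.load("w1.npz")['im'][...,::-1]
cv2.imwrite("pics/z0.png",cv2.resize(a[5:240,280:400],None,fx=2.5,fy=2.5,interpolation=cv2.INTER_CUBIC))
cv2.imwrite("pics/z1.png",cv2.resize(b[30:190,110:310],None,fx=3.7,fy=3.7,interpolation=cv2.INTER_CUBIC))
cv2.imwrite("pics/z2.png",cv2.resize(b[0:190,300:500],None,fx=3.1,fy=3.1,interpolation=cv2.INTER_CUBIC))
h=cv2.cvtColor(np.ascontiguousarray(a),cv2.COLOR_BGR2HSV)
for q in [(330,55),(341,200),(330,173),(280,120),(460,60)]: print(q,h[q[1],q[0]])
```

```text
(330, 55) [ 15 154 237]
(341, 200) [ 15 160 235]
(330, 173) [ 15 162 231]
(280, 120) [ 13 172 182]
(460, 60) [  9 167  84]
```

View pics/z0.png

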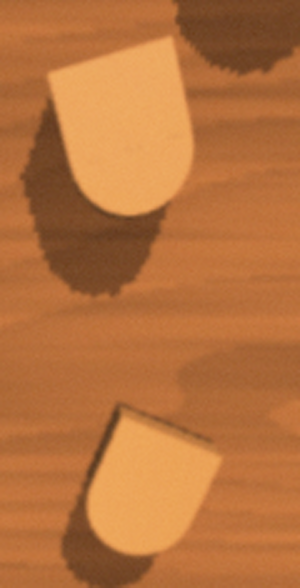

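View pics/z1.png

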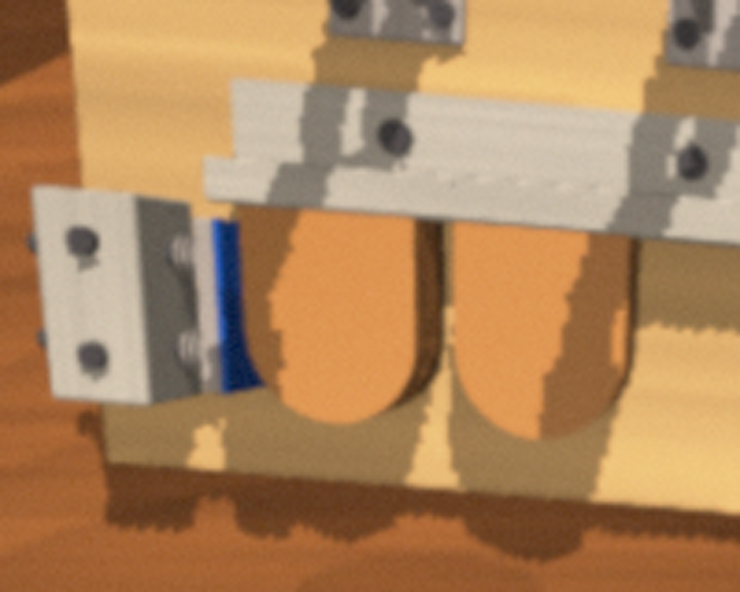

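View pics/z2.png

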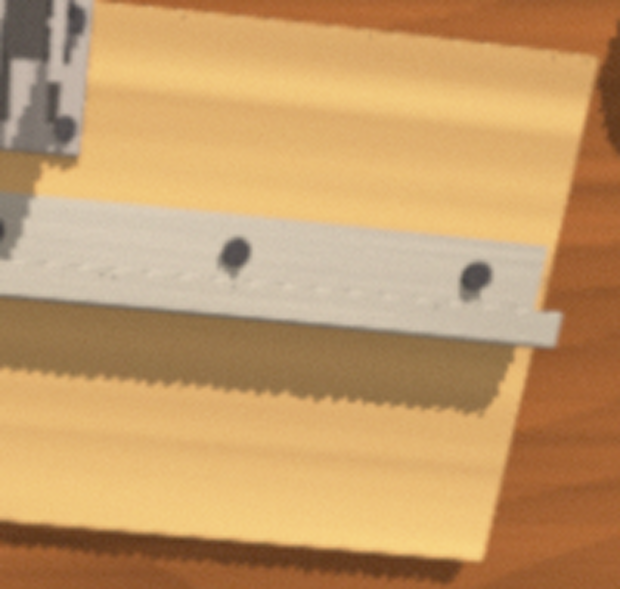

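```bash
cat >> h.py <<'E'
def heelpose(p,im,roi,z,vmin=205):
    u0,v0,u1,v1=roi
    h=cv2.cvtColor(np.ascontiguousarray(im),cv2.COLOR_RGB2HSV)
    m=np.zeros(h.shape[:2],np.uint8)
    m[v0:v1,u0:u1]=cv2.inRange(h,(8,110,vmin),(20,185,255))[v0:v1,u0:u1]
    m=cv2.morphologyEx(m,cv2.MORPH_OPEN,np.ones((3,3),np.uint8))
    c=max(cv2.findContours(m,cv2.RETR_EXTERNAL,cv2.CHAIN_APPROX_NONE)[0],key=cv2.contourArea)[:,0]
    c=cv2.convexHull(c)[:,0]
    X=cast(p,c,z)[:,:2]*1000
    (cx,cy),(w,hh),a=cv2.minAreaRect(np.float32(X))
    a=np.radians(a); ax=[np.array([np.cos(a),np.sin(a)]),np.array([-np.sin(a),np.cos(a)])]
    if w<hh: ax=ax[::-1]; w,hh=hh,w
    L=ax[0]; L=L if L[0]>0 else -L
    return np.array([cx,cy])/1000,np.arctan2(L[1],L[0]),(w,hh)
E
python3 - <<'E'
from h import *
d=dict(np.load("w0.npz")); 
for roi in [(290,5,375,110),(300,150,385,240)]: print(heelpose(d,d['im'],roi,.032))
e=dict(np.load("w1.npz"))
B=cast(e,[[138.9,155.1],[455.5,180.3],[492.6,18.4]],.012)
F=cast(e,[[165.4,84.1],[479.0,111.9]],.036)
print(B,F)
for P in (F,B[1::-1][::-1]):
    v=P[0]-P[1]; print(np.linalg.norm(v),np.arctan2(-v[0],v[1]))
v=B[2]-B[1];print(np.linalg.norm(v),np.arctan2(v[1],v[0]))
# jig frame from fence
v=(F[0]-F[1])[:2];v/=np.linalg.norm(v); n=np.array([v[1],-v[0]])
o=(F.mean(0)[:2])+ -v*(-22.5e-3); print("origin",o)
for q in np.r_[B,F]: print(((q[:2]-o)@n,(q[:2]-o)@v))
print("b side",[( (q-o)@n,(q-o)@v) for q in cast(e,[[281.4,119.2],[282,102]],.044)[:,:2]])
# top cam check of base corners
p=optics.camera_params("top")
C=cast(p,[[220+80/3.6,135+47/3.6],[220+485/3.6,135+110/3.6],[220+457/3.6,135+297/3.6],[220+38/3.6,135+226/3.6]],.012)[:,:2]
for q in C: print("top",((q-o)@n,(q-o)@v))
im=cv2.imread("pics/top0.png")[...,::-1]
for roi in [(370,220,402,256),(370,180,398,206)]: print(heelpose(p,im,roi,.032))
E
```

```text
(array([ 0.5723, -0.2181]), np.float64(0.27242100633276695), (59.9441032409668, 50.49540710449219))
(array([ 0.4207, -0.2297]), np.float64(-0.39604414518591835), (60.275482177734375, 50.569129943847656))
[[ 0.5197  0.2955  0.012 ]
 [ 0.4869 -0.1027  0.012 ]
 [ 0.6698 -0.1178  0.012 ]] [[ 0.6003  0.2381  0.036 ]
 [ 0.5713 -0.1052  0.036 ]]
0.3444978221821962 -0.08421998329244099
0.39954429633836197 -0.08208387517965705
0.18347796697874663 -0.08192097575012598
origin [0.5877 0.0889]
(np.float64(-0.08513119595497534), np.float64(0.20014259070452434))
(np.float64(-0.08427772679120807), np.float64(-0.19940079408228858))
(np.float64(0.09919975530725558), np.float64(-0.19897897722393704))
(np.float64(2.961337964455302e-17), np.float64(0.14974891109109814))
(np.float64(3.3333000991500407e-17), np.float64(-0.19474891109109813))
b side [(np.float64(-0.026395917561800056), np.float64(0.022161125236954116)), (np.float64(-0.00862834680638816), np.float64(0.02245520503870945))]
top (np.float64(0.1010487371623627), np.float64(0.19597518135651962))
top (np.float64(0.10218040581883614), np.float64(-0.20169278527762224))
top (np.float64(-0.08285045057416204), np.float64(-0.20195264380135503))
top (np.float64(-0.08101407807914263), np.float64(0.19680929434444341))
(array([ 0.4247, -0.2314]), np.float64(-0.4100177514255639), (58.025909423828125, 47.338340759277344))
(array([ 0.5772, -0.2191]), np.float64(0.08262136038164346), (55.19576644897461, 47.02976608276367))
```

Measurements agree with the given sizes: heel tops 60×50 mm, fence 344.5 mm (345 expected), base corners within about 1 mm. I'll pick the first heel with the camera turned to the worker's side, away from the clamps.

```bash
cat >> h.py <<'E'
O=np.array([0.5877,0.0889]); JY=-0.083
n=np.array([np.cos(JY),np.sin(JY)]); v=np.array([-np.sin(JY),np.cos(JY)])
def J(x,y,z): return [*(O+n*x/1000+v*y/1000),z]
def inJ(P): d=np.asarray(P)[:2]-O; return np.array([d@n,d@v])*1000
def pick(c,yaw,zg=.020):
    bot.move_to([*c,.11],down(np.pi+yaw)); bot.move_linear([*c,zg],feed=.15)
    command_gripper(0.0,squeeze=35); print("gap",bot.current_finger_gap())
    bot.move_linear([*c,.11],feed=.25); print("gap",bot.current_finger_gap(),bot.current_clock())
def snap(name,f="wrist"):
    p=optics.camera_params(f); im=optics.grab_frame(f); np.savez(name+".npz",im=im,**p); cv2.imwrite(f"pics/{name}.png",im[...,::-1])
E
python3 - <<'E'
from h import *
for P,y in [([.5723,-.2181,.02],.272),([.4207,-.2297,.02],-.396),(J(-30,-33,.033),JY),(J(-30,-113,.033),JY),(J(-24,-155,.03),JY),(J(-24,-155,.03),JY+np.pi/2)]:
    for a in (0,np.pi): print(a>0,bot.solve_ik(P,down(y+a)))
pick([.5723,-.2181],.272)
snap("g1")
E
```

```text
False [ 0.4293  0.7943 -0.1933  1.7409  0.2351  0.629  -1.1971]
True [ 0.9865  1.1236 -1.0854  1.7066  1.1348  1.0754  1.3471]
False [ 0.4938  0.6519 -0.1087  2.0907  0.167   0.4069 -1.7131]
True [ 0.9093  0.7494 -0.6318  2.0671  0.8114  0.5881  0.8726]
False [-0.0075  0.7153 -0.2348  1.8852  0.285   0.5735 -2.0813]
True [ 0.3918  0.8695 -0.7937  1.8615  0.8646  0.7979  0.6131]
False [ 0.1171  0.7025 -0.2095  1.9106  0.2582  0.5544 -1.9184]
True [ 0.5311  0.8531 -0.7803  1.8862  0.8568  0.7771  0.7533]
False [ 0.1836  0.7129 -0.1967  1.8963  0.2448  0.5555 -1.8289]
True [ 0.6002  0.8624 -0.7735  1.8715  0.856   0.7789  0.8352]
False [ 0.3798  0.7556 -0.4588  1.8842  0.5433  0.6279 -0.503 ]
True [-0.3065  0.7611  0.4557  1.9261 -0.5799  0.5871 -2.6908]
gap 0.5807916242325174
gap 0.5791797782915269 8.3417
```

View pics/g1.png

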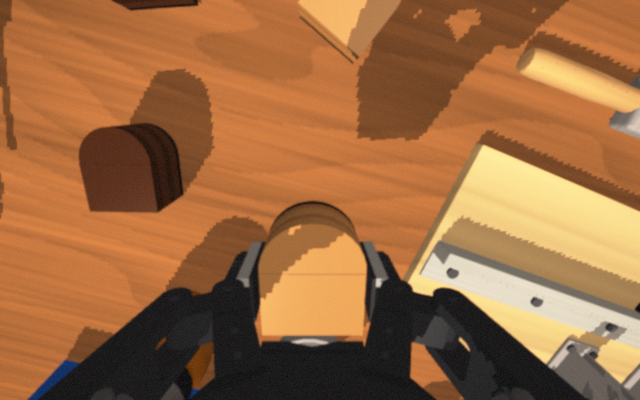

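The heel is held squarely, breast towards the fence side. Now placing it.

```bash
cat >> h.py <<'E'
def place(y):
    o=down(np.pi+JY)
    bot.move_to(J(-40,y,.11),o); bot.move_linear(J(-40,y,.045),feed=.15)
    f0=bot.current_force()
    print("down",bot.move_linear(J(-40,y,.029),feed=.03,f_stop=4),bot.current_ee_pos()[2],bot.current_force()-f0)
    bot.move_linear(J(-40,y,bot.current_ee_pos()[2]+.0005),feed=.02)
    z=bot.current_ee_pos()[2]
    f0=bot.current_force()
    print("fence",bot.move_linear(J(-22,y,z),feed=.03,f_stop=5),inJ(bot.current_ee_pos()),bot.current_force()-f0)
    command_gripper(.75); P=bot.current_ee_pos()
    bot.move_linear([P[0],P[1],.12],feed=.2); print(bot.current_clock())
E
python3 - <<'E'
from h import *
place(-33)
bot.move_linear(J(-75,-33,.16),feed=.25)
snap("p1")
E
```

```text
down True 0.03268783042094665 [ 0.1405 -0.1193  4.4163]
fence True [-28.3765 -33.0708] [-0.1854 -1.4491  4.8803]
12.0917
```

View pics/p1.png

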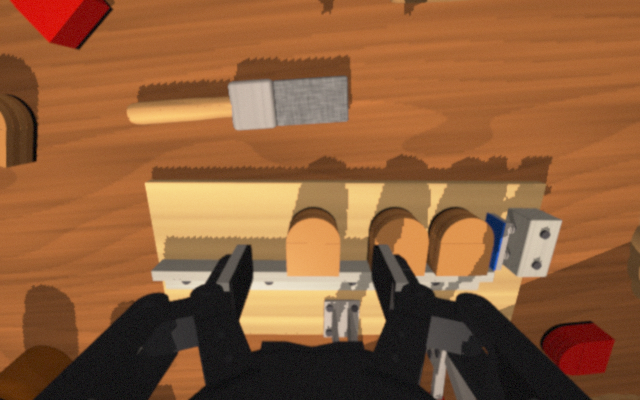

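Run:
```python
from h import *
d=dict(np.load("p1.npz")); im=d['im'][...,::-1]
cv2.imwrite("pics/p1z.png",cv2.resize(im[170:300,140:560],None,fx=1.9,fy=1.9,interpolation=cv2.INTER_CUBIC))
cv2.imwrite("pics/p1y.png",cv2.resize(im[195:290,270:500],None,fx=3.4,fy=3.4,interpolation=cv2.INTER_CUBIC))
for X in [(0,-195,.036),(-60,-33,.044),(0,-8,.044),(0,-58,.044),(0,0,.012)]: print(X,proj(d,J(*X)))
```

```text
(0, -195, 0.036) [[149.4554 270.4821]]
(-60, -33, 0.044) [[311.5425 217.832 ]]
(0, -8, 0.044) [[337.4844 275.9163]]
(0, -58, 0.044) [[285.5916 275.8308]]
(0, 0, 0.012) [[342.5096 259.2118]]
```

View pics/p1y.png

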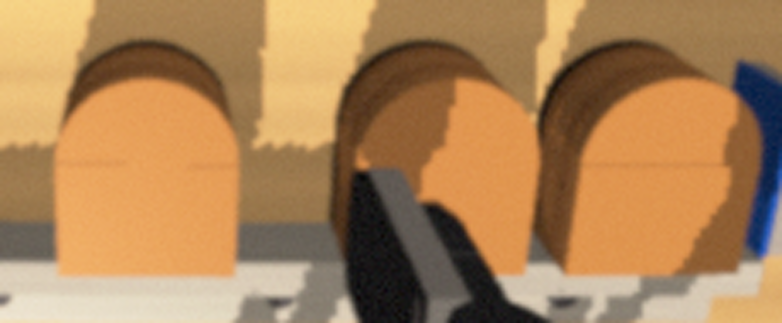

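Heel c's breast edge (row ≈275) lines up with heels a and b and with the predicted contact row (275.9), so it is seated. Now the second heel.

Run:
```python
from h import *
bot.move_linear(J(-75,-33,.16),feed=.25)
command_gripper(1.0)
pick([.4207,-.2297],-.396)
snap("g2")
place(-113)
bot.move_linear(J(-75,-95,.17),feed=.25)
snap("p2")
```

```text
gap 0.5768560408645261
gap 0.5801035593527851 16.0
down True 0.03253140944849809 [-0.57   -1.3874  3.0301]
fence True [ -29.1581 -113.0348] [-1.6858  0.2664  5.4648]
19.6083
```

View pics/g2.png

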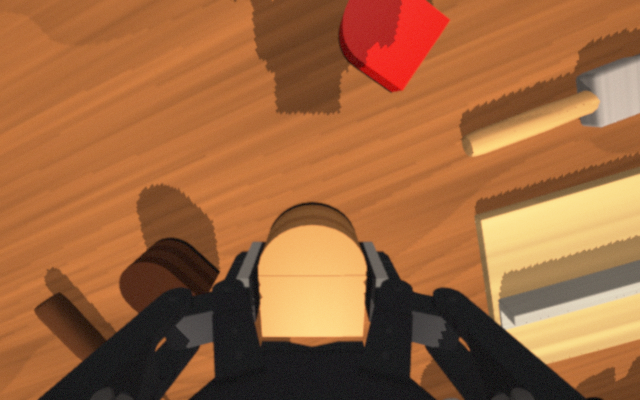

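View pics/p2.png

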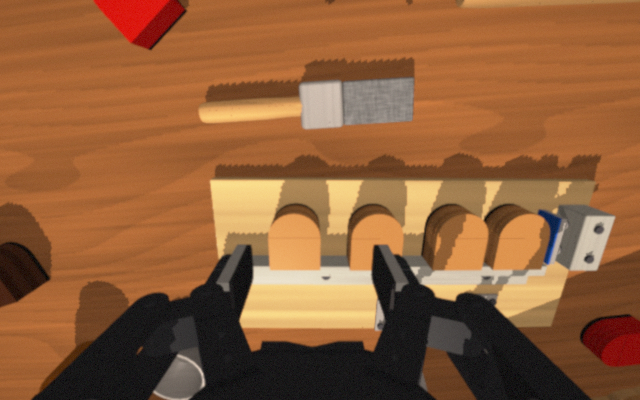

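All four are upright, with breasts aligned at row ≈269. Next I shut the gripper into a fist and turn it so the flat finger sides face the row. I'll go in cautiously and push most of the way.

Run:
```python
from h import *
command_gripper(0.0,squeeze=40)
o=down(JY+np.pi/2)
bot.move_to(J(-23,-174,.14),o)
print(bot.current_q())
bot.move_linear(J(-23,-174,.05),feed=.15)
print("hit",bot.move_linear(J(-23,-174,.036),feed=.04,f_stop=4),bot.current_ee_pos()[2],bot.current_force())
bot.sleep(.3); f0=np.mean([bot.current_force() for _ in range(5)],0); np.save("f0.npy",f0); print(f0, f0@[*v,0])
print(bot.move_linear(J(-23,-155,.036),feed=.06,f_stop=8),inJ(bot.current_ee_pos()))
for y in (-140,-120,-100,-80):
    print(bot.move_linear(J(-23,y,.036),feed=.05,f_stop=12),inJ(bot.current_ee_pos()),(bot.current_force()-f0)@np.c_[[*n,0],[*v,0],[0,0,1]])
snap("r1"); snap("r1t","top"); snap("r1s","scene")
print(bot.current_clock())
```

```text
[ 0.6343  0.6538 -0.7685  1.8386  0.5763  0.887  -0.4906]
hit False 0.03585450106306668 [0.0391 0.4849 0.4   ]
[-0.1072 -0.2547  0.8223] -0.26267398606236736
False [ -23.0186 -154.3728]
False [ -23.0143 -139.5242] [-0.1511  0.1798 -0.4225]
False [ -22.9991 -119.6082] [ 0.6062 -0.8924 -0.4908]
False [-23.0186 -99.497 ] [ 0.2827 -0.0031 -0.7711]
False [-23.0094 -79.462 ] [-1.1577 -0.1162 -0.2755]
26.1
```

View pics/r1.png

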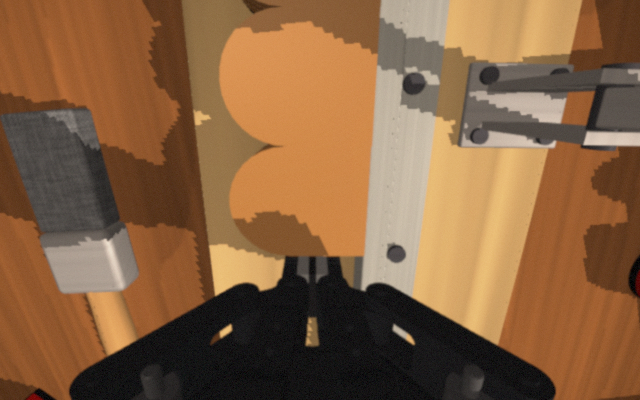

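d and c are flush against each other and still along the fence. Now fine steps with force readings.

```bash
cat >> h.py <<'E'
def fr(k=10):
    f0=np.load("f0.npy"); F=[]
    for _ in range(k): F.append(bot.current_force()-f0); bot.sleep(.03)
    return np.mean(F,0)@np.c_[[*n,0],[*v,0],[0,0,1]]
E
python3 - <<'E'
from h import *
for y in (-74,-70,-68,-66,-64):
    s=bot.move_linear(J(-23,y,.036),feed=.03,f_stop=11)
    bot.sleep(.15); F=fr(); print(y,s,inJ(bot.current_ee_pos()),F)
    if -F[1]>9: break
snap("r2"); snap("r2t","top"); snap("r2s","scene")
print(bot.current_clock())
E
```

```text
-74 False [-22.9946 -74.0186] [ 0.0068  0.1153 -0.7572]
-70 False [-23.0033 -69.932 ] [ 0.0327  0.4055 -0.9967]
-68 False [-23.0483 -68.2088] [ 0.1057 -1.5284 -1.5145]
-66 False [-23.0933 -66.4616] [-0.0581 -4.7973  0.0869]
-64 False [-23.0535 -64.8292] [-0.3107 -5.354   0.5374]
30.05
```

Run:
```python
from h import *
for y in (-62,-60.5,-59.5,-59):
    s=bot.move_linear(J(-23,y,.036),feed=.03,f_stop=11)
    bot.sleep(.2); F=fr(); print(y,s,inJ(bot.current_ee_pos()),F)
    if -F[1]>11.2: break
snap("r3"); snap("r3t","top"); snap("r3s","scene")
print(bot.current_clock())
for k in ("r3t","r1t"):
    im=np.load(k+".npz")['im'][...,::-1]
    cv2.imwrite(f"pics/{k}z.png",cv2.resize(im[140:215,225:365],None,fx=5.6,fy=5.6,interpolation=cv2.INTER_CUBIC))
```

```text
-62 False [-23.008  -63.7862] [-0.3465 -7.7328  1.7232]
-60.5 False [-22.9455 -63.1497] [-0.1761 -9.5686  2.9573]
-59.5 False [-22.8991 -62.844 ] [ -0.6505 -10.8666   4.0852]
-59 False [-22.9014 -62.7897] [ -1.1598 -11.8465   4.2935]
33.3333
```

View pics/r3.png

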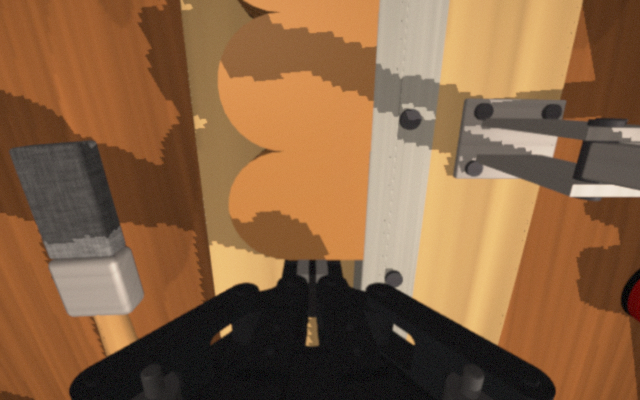

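View pics/r3tz.png

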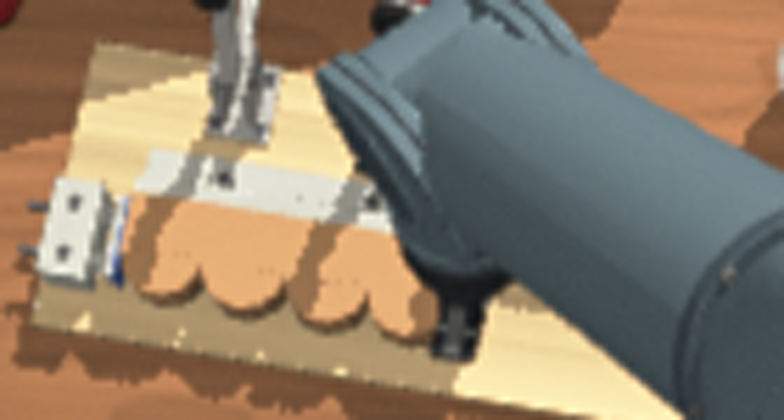

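Run:
```python
import cv2,numpy as np
im=np.load("r3s.npz")['im'][...,::-1]
cv2.imwrite("pics/r3sz.png",cv2.resize(im[190:290,280:430],None,fx=5,fy=5,interpolation=cv2.INTER_CUBIC))
```

```text
(no output)
```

View pics/r3sz.png

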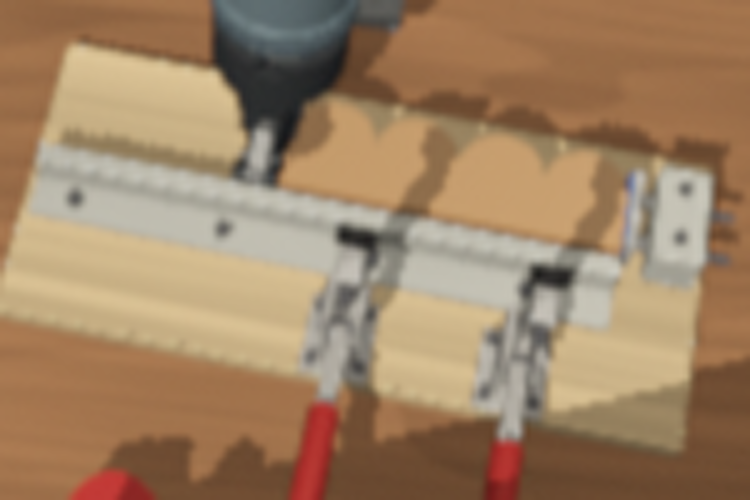

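Force climbed faster than travel over the last steps (3 N/mm against the spring's 1.4) and the vertical force rose to 4 N. I'll check the tool pose and measure the pad's position in the images before trusting the number.

```bash
python3 - <<'E'
from h import *
R=Rn.from_rotvec(bot.current_orientation()); R0=Rn.from_rotvec(down(JY+np.pi/2))
print("pos",bot.current_ee_pos(),inJ(bot.current_ee_pos()),"roterr",(R*R0.inv()).as_rotvec(),bot.current_ft_torque(),bot.current_finger_gap())
# blue pad in views
for f,k in (("scene","pics/scene0.png"),("scene","r1s"),("scene","r2s"),("scene","r3s"),("top","pics/top0.png"),("top","r1t"),("top","r2t"),("top","r3t")):
    im=cv2.imread(k)[...,::-1] if 'pics' in k else np.load(k+".npz")['im']
    p=optics.camera_params(f)
    h=cv2.cvtColor(np.ascontiguousarray(im),cv2.COLOR_RGB2HSV)
    c=proj(p,J(-30,146,.027))[0].astype(int)
    m=cv2.inRange(h,(105,90,30),(130,255,255)); r=np.zeros_like(m); r[c[1]-18:c[1]+18,c[0]-14:c[0]+14]=m[c[1]-18:c[1]+18,c[0]-14:c[0]+14]
    w=r>0; ys,xs=np.nonzero(w)
    print(k,c,len(xs),xs.mean(),ys.mean(),inJ(cast(p,[[xs.mean(),ys.mean()]],.042)[0]), proj(p,J(-30,143,.042))-proj(p,J(-30,150,.042)))
E
python3 - <<'E'
import cv2,numpy as np
a=[cv2.imread("pics/scene0.png")]+[np.load(f"{k}.npz")['im'][...,::-1] for k in("r1s","r2s","r3s")]
cv2.imwrite("pics/cmp.png",np.vstack([np.hstack([cv2.resize(i[215:255,365:430],None,fx=6,fy=6,interpolation=cv2.INTER_CUBIC) for i in r]) for r in (a[:2],a[2:])]))
E
```

```text
pos [0.5597 0.0282 0.036 ] [-22.883  -62.8018] roterr [-0.0054  0.0014 -0.0025] [-2.4205  0.4062 -0.0445] -2.9033396209313325e-05
pics/scene0.png [403 233] 2 402.0 235.5 [-13.6365 140.6932] [[-2.3966 -0.4616]]
r1s [403 233] 2 402.0 235.5 [-13.6365 140.6932] [[-2.3966 -0.4616]]
r2s [403 233] 0 nan nan [nan nan] [[-2.3966 -0.4616]]
r3s [403 233] 0 nan nan [nan nan] [[-2.3966 -0.4616]]
pics/top0.png [247 184] 25 248.48 182.68 [-26.3447 140.6255] [[2.05   0.3306]]
r1t [247 184] 25 248.48 182.68 [-26.3447 140.6255] [[2.05   0.3306]]
r2t [247 184] 3 246.0 189.0 [-49.0787 144.2362] [[2.05   0.3306]]
r3t [247 184] 4 245.5 188.0 [-45.9815 146.6006] [[2.05   0.3306]]<stdin>:12: RuntimeWarning: Mean of empty slice.
  ret = ret.dtype.type(ret / rcount)
```

View pics/cmp.png

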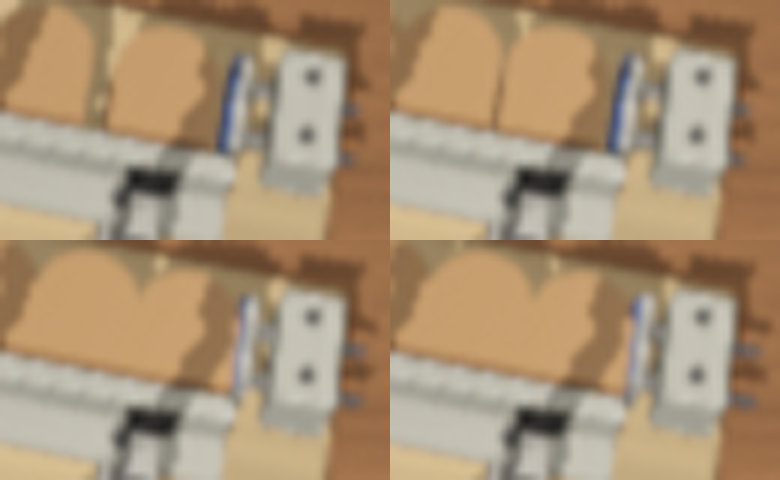

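Run:
```python
from h import *
e=dict(np.load("w1.npz")); r=dict(np.load("r3.npz")); 
im=r['im'][...,::-1]; cv2.imwrite("pics/r3z.png",cv2.resize(im[0:290,200:430],None,fx=2.06,fy=2.06,interpolation=cv2.INTER_CUBIC))
for z in (.012,.018,.024,.036):
    A=cast(e,[[375.8,81.6],[453.5,89],[297,74]],z); B=cast(r,[[411,119],[393,278]],z)
    print(z,[inJ(q) for q in A],[inJ(q) for q in B])
print([inJ(q) for q in cast(r,[[265,151],[300,259],[345,259],[253,9]],.044)])
```

```text
0.012 [array([ 22.7588, -80.4883]), array([  22.8733, -171.8973]), array([23.2816, 10.1791])] [array([25.5804, 10.3021]), array([ 24.4698, -82.1971])]
0.018 [array([ 22.2076, -79.285 ]), array([  22.3201, -169.1428]), array([22.7215,  9.8438])] [array([23.5881, 10.5869]), array([ 22.5221, -78.1919])]
0.024 [array([ 21.6564, -78.0817]), array([  21.7669, -166.3884]), array([22.1613,  9.5085])] [array([21.5958, 10.8717]), array([ 20.5744, -74.1867])]
0.036 [array([ 20.5539, -75.6751]), array([  20.6606, -160.8794]), array([21.0411,  8.8379])] [array([17.6111, 11.4414]), array([ 16.6791, -66.1762])]
[array([-43.3015,  -0.7806]), array([-29.772, -50.534]), array([ -9.0232, -50.561 ]), array([-45.1057,  49.9807])]
```

View pics/r3z.png

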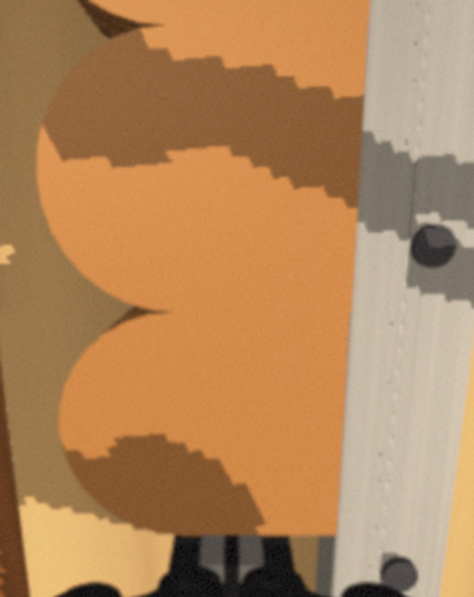

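Wrist-camera geometry, cross-checked on the fence screws: heel boundaries at jig y ≈ -51, -1 and 49.5. That puts the pad face at about 149, so 5.5–6 mm in, while force suggests 7. I'll ease it in slightly further and relieve the downward rub.

Run:
```python
from h import *
for y,z in ((-58.8,.037),(-58.0,.037),(-57.5,.037)):
    s=bot.move_linear(J(-23,y,z),feed=.03)
    bot.sleep(.3); F=fr(); P=bot.current_ee_pos(); print(y,s,inJ(P),P[2],F)
    if -F[1]>12.3 or inJ(P)[1]>-61.6: break
bot.sleep(.5); print(inJ(bot.current_ee_pos()),fr())
snap("r4"); snap("r4s","scene")
print(bot.current_clock())
```

```text
-58.8 False [-23.4778 -61.7817] 0.03631802264247011 [ 0.2707 -9.2499 -2.0946]
-58.0 False [-23.4835 -61.1773] 0.03630392488820641 [-0.0347 -9.6546 -1.7249]
[-23.5288 -61.1959] [-0.2723 -9.8137 -1.8216]
36.0333
```

View pics/r4.png

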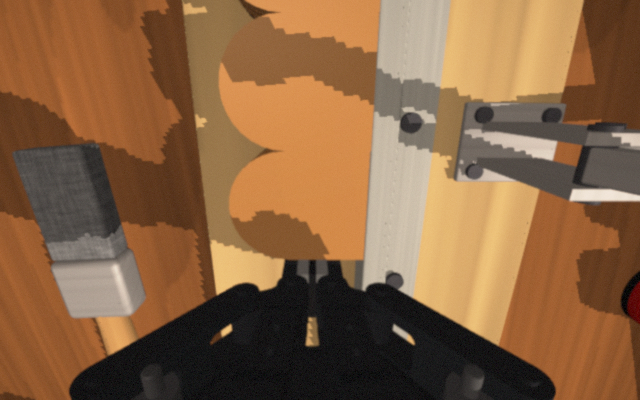

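Run:
```python
from h import *
r=dict(np.load("r4.npz")); im=r['im'][...,::-1]
cv2.imwrite("pics/r4z.png",cv2.resize(im[0:290,200:430],None,fx=2.06,fy=2.06,interpolation=cv2.INTER_CUBIC))
s=np.load("r4s.npz")['im'][...,::-1]
cv2.imwrite("pics/r4sz.png",cv2.resize(s[190:290,280:430],None,fx=5,fy=5,interpolation=cv2.INTER_CUBIC))
print([inJ(q) for q in cast(r,[[411,122],[394,280]],.0165)])
print([inJ(q) for q in cast(r,[[265,151],[300,259],[253,9.5]],.044)])
print(fr(), bot.current_joint_velocities())
```

```text
[array([23.6916, 10.7153]), array([ 23.194 , -79.0935])]
[array([-43.9921,   0.735 ]), array([-30.3875, -49.1475]), array([-45.8466,  51.53  ])]
[-0.3236 -9.8328 -1.946 ] [ 0.0008  0.0003 -0.0009  0.0003 -0.0006  0.0001  0.0005]
```

View pics/r4z.png

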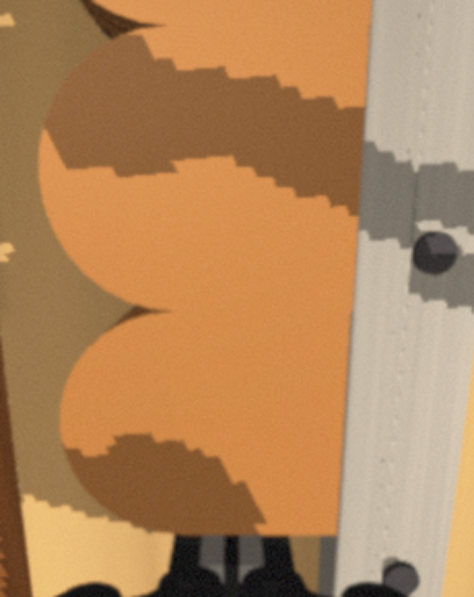

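View pics/r4sz.png

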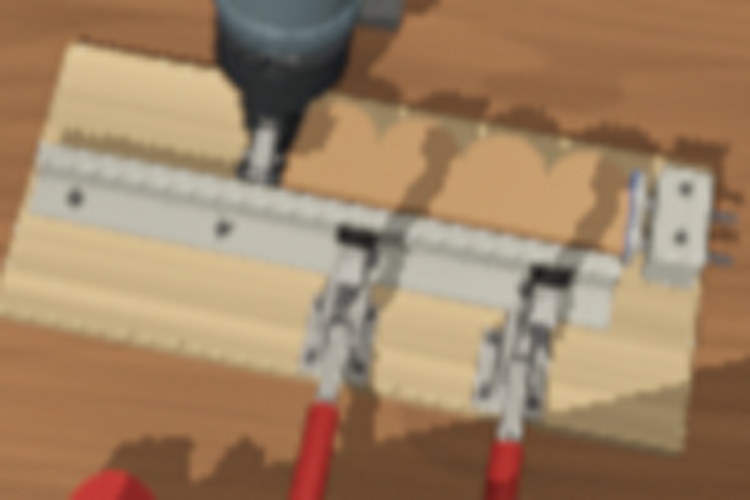

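The wrist view shows the heels touching and flush to the fence. Camera geometry gives a pad depth of about 7 mm, the TCP position 6.8 mm, and force 9.8 N. The arm is steady, so I'm handing in.

Run:
```python
from h import *
print(fr(),inJ(bot.current_ee_pos()),bot.current_clock())
workorder.job_done()
```

```text
[-0.0998 -9.8035 -1.8877] [-23.4906 -61.1846] 36.7
the job is handed in; nothing more can be done
```

I stood both loose tan heels at the open end of the row, breasts to the fence. Then I pushed the row in with the shut gripper and handed in at 36.7 s, still holding a steady push.

**Row:** in the last wrist view, the three heels and two joints in its field touched and lay flush along the fence. The joint next to the pad was outside that view. It showed closed in the coarser scene image.

**Pad depth:** the estimates disagree somewhat, but all sit near half way and well short of the 14 mm end.

| Source | Reading | Pad depth |
|---|---|---|
| Camera geometry | pad face at about jig y +150 mm | about 7 mm |
| Gripper position | jig y −61.2 mm | about 6.8 mm |
| Wrist force | 9.8 N, less about 2 N friction | about 5.6 mm |

**During the push:** the force at one point rose faster than the pad moved, because the gripper was rubbing downwards on the end heel. I lifted it slightly to relieve that, then eased the row in a little further.

**Bystanders:** I moved nothing else on purpose, and the views showed nothing disturbed. I made no separate final check of the rest of the bench.

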